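Close the socket case

TASK

Two dark tool cases stand open on the bench. Close the larger one, the one with the sockets in it: swing its lid over and press it down, without slamming it, until the two halves meet edge to edge. Leave the smaller, empty case open.

Things in the scene. Friction and masses are not known exactly. Their poses are not given: they have to be found in the camera images.
- socket_case: Larger case's lower half, fixed on a plywood riser 4 to 32 mm above the bench: dark shell 130 (x) by 190 (y) by 35 mm high, full of sockets standing up to 13 mm above its rim, inside the hollow lid when shut. Origin: centre of its underside; z up; front (-x) has a handle 24 mm out; hinge line along y through (65, 0, 35) mm. Lid 130 by 190 by 30 mm deep, flat outside; case 65 mm high shut.
- socket_lid (a joint): Angle q of the larger case's lid, rad: 0 shut (a stop), 1.57 upright, starts leaning back at 1.65 to 1.9, stops at 2.05. From the hinge line the free edge lies 130 mm along (-x cos q, up sin q); the outer face lies 30 mm off that plane, on the rear side when upright. Stiff hinge: it stays where left and takes up to 4 N at the free edge to move.
- small_case: Smaller case's lower half, a bystander fixed on its own riser (4 to 32 mm) beside the larger one, left or right of it: same make and colour, 95 (x) by 125 (y) by 25 mm high, empty foam inside. Origin: centre of its underside; z up; -x is its front, +x its hinge side. Its lid is 95 by 125 by 20 mm deep, hinged along y through (47, 0, 25) mm.
- small_lid (a joint): Angle of the smaller case's lid, rad: 0 shut, 1.57 upright; starts at 1.65 to 1.9 and is to stay open. Its hinge is stiff too: it stays where left and takes up to 2 N at the free edge to move.

How it is judged (in metres and radians):
At the end, for the whole second after the job is handed in: The larger case's lid is down and at rest within 0.075 rad of shut (front edges less than 10 mm apart), and the smaller case's lid still stands open (above 1.3 rad) (value of joint socket_lid below 0.075 rad and velocity of joint socket_lid between -0.05 and 0.05 rad/s and value of joint small_lid above 1.3 rad); the robot touches nothing.
It fails at once if the larger case's lid is slammed (it swings shut faster than 6 rad/s) (velocity of joint socket_lid below -6 rad/s).
It fails at once if the smaller case's lid is swung shut (below 1.3 rad) (value of joint small_lid below 1.3 rad).
It also fails if it takes over 32 s, if anything falls off the work surface, if the arm or the gripper's body presses on something with over 40 N, if the wrist force passes 120 N, or if a joint passes its speed limit or range.

ROBOT

A 6-joint arm with a two-finger parallel gripper is mounted at the origin on the work surface. World frame = base frame: x ahead of the robot, y to its left, z up, the work surface at z = 0. Lengths are in mm, angles in rad, forces in N, time in s.
With the tool pointing down it reaches from about 275 to 750 mm from the base axis. Payload 10.2 kg.
Tool frame: the origin (TCP) lies between the finger pads; the fingertips stand 22 mm ahead of it and the grasp point (between the pads) lies 3 mm ahead of it; z points along the fingers, y is the line along which they close (so a half turn about z gives the same grasp; the last joint's range is limited). The gripper opens to 88 mm and grips with 3 to 60 N. Pads are 18 mm wide; open, the fingers measure 123 mm over their backs; the gripper's body (75 mm by 187 mm) begins 45 mm behind the grasp point.
Start: joints at [0.918, 0.313, 1.498, -0, 1.331, -0.223], TCP at [218.775, 477.251, 260.72] pointing down, gripper open.
Joint ranges: [-2.94, 2.94], [-0.97, 2.17], [0.19, 2.56], [-1.23, 4.37], [0.02, 3.11], [-2.88, 2.88]. Speed limits (rad/s): [2.39, 2.39, 3.01, 3.14, 3.14, 3.14].

INTERFACE

Orientations are given as a unit quaternion [w, x, y, z].
In Python, from plant import readout, vision, robot gives the robot as it stands.
- The arm moves only by the tool apply_moves, never from a script. Its argument "targets" is a list of rows, each a list of 4 numbers: the shift along the tool's x, y, z in mm, then the turn about the tool's z in rad. A call has 1 to 12 rows; each row shifts and turns the commanded pose from where the row before left it, along the tool's axes as they then stand; what a row does not reach is not made up. A row lasts 1/10 s, in which the tool goes at most 50 mm and 8.59 degrees, less where a joint would pass 70% of its speed; a pose out of reach is approached as far as the arm can. A call with a gripper value outside its range is refused whole. "gripper" is the finger opening in mm, from 0 to 88.1, set as the call begins (left out, the last holds). The fingers move at their own pace and stop on an object; the grip force is fixed at half the most. Time passes only in rows, so rows that do not move let the fingers close. It gives the time, the measured TCP pose, the force, the opening and the grip force at its end, in the units of the state.
- readout.read_state(): the state, without advancing time (a new reading comes with each control period).
- vision.snapshot(name): name is "scene" or "side" or "wrist"; returns (picture, depth): 420x560x3 uint8, red, green, blue; 420x560 float32, mm along the optical axis (not along the pixel's ray), 0 where there is no reading.
- vision.calibration(name): a dict with "camera_matrix" (3x3 intrinsics, pixels), "dist_coeffs" ([k1, k2, p1, p2, k3] as OpenCV has them; the pictures are not rectified), "origin" and "orientation" of the camera in the world. Camera axes: x right, y up, looking along -z (the intrinsics and any distortion apply to the point x, -y, -z); pixel columns grow to the right and rows downward; lengths in mm; the calibration is good to about 2 mm. A picture is of the moment at which its call begins: read the wrist's pose just before it. calibration takes no time and is no camera call; for the wrist camera it gives the pose at the moment of the call.
- robot.close_job(): hands the job in; it is judged then, once.
The state is a dict: "time": time; "joints": joint angles; "joint_velocities": joint speeds; "effort": joint torques, N m; "eef_pos": TCP position; "ee_rot": TCP orientation; "ft_force": force on the tool from outside, world axes, zero at the start; "ft_torque": the same for the moment, N m; "grip_width": finger opening in mm; "finger_force": force on a finger pad.
Only numpy, scipy, OpenCV 4.12 (cv2) and the standard library are available. Lean on these libraries where they do the work, as an engineer would, in place of code of your own. Each camera call takes 0.05 s, during which the arm holds its last target. There are 200 camera calls.

## Working session

There is one attempt and no reset: what is moved stays moved. The work goes in short steps, Python scripts to look and compute and a tool call to move; the robot and the scene stay as the last step left them, time stands still between calls to the robot, and variables do not carry over. Pictures are saved under pics/ and viewed, at most 10 in all, crops included, and the job is handed in when it is done.

Besides the shell and the picture viewer there is one more tool, called after "Request:" by a JSON object that holds its "fn" and its "kwargs". apply_moves: Moves the arm, as the interface text tells. Its arguments: {"type":"object","properties":{"targets":{"type":"array"},"gripper":{"type":"number"}},"required":["targets"]}

```bash
mkdir -p pics; ls; cat > h.py <<'E'
import numpy as np,cv2
from scipy.spatial.transform import Rotation as R
from plant import readout,vision,robot
def snap(n,f):
    c=vision.calibration(n);p,d=vision.snapshot(n);cv2.imwrite('pics/'+f+'.png',p[:,:,::-1]);np.savez('pics/'+f+'.npz',p=p,d=d,**{k:np.array(v) for k,v in c.items()});return p,d,c
def cloud(d,c):
    K=np.array(c['camera_matrix'],float);D=np.array(c['dist_coeffs'],float)
    v,u=np.mgrid[0:d.shape[0],0:d.shape[1]]
    q=cv2.undistortPoints(np.stack([u,v],-1).reshape(-1,1,2).astype(float),K,D).reshape(d.shape+(2,))
    P=np.dstack([q[...,0]*d,-q[...,1]*d,-d])
    o=np.array(c['orientation'],float);r=R.from_quat(np.r_[o[1:],o[0]]) if o.size==4 else R.from_matrix(o)
    return (P.reshape(-1,3)@r.as_matrix().T+np.array(c['origin'])).reshape(P.shape)
E
python3 - <<'E'
from h import *
s=readout.read_state();print({k:np.round(v,3) for k,v in s.items()})
for n in('scene','side'):
    p,d,c=snap(n,n+'0');print(n,c)
a=cv2.imread('pics/scene0.png');b=cv2.imread('pics/side0.png')
cv2.imwrite('pics/both.png',cv2.resize(np.vstack([a,b]),(800,1200))[:600])
E
```

```text
pics
{'time': np.float64(0.0), 'joints': array([ 0.918,  0.313,  1.498,  0.   ,  1.331, -0.223]), 'joint_velocities': array([ 0.003,  0.002, -0.001, -0.   ,  0.001,  0.001]), 'effort': array([-0.0000e+00, -4.0221e+01, -2.5227e+01,  7.0000e-02,  3.5000e-02,
       -0.0000e+00]), 'eef_pos': array([218.657, 477.068, 260.162]), 'ee_rot': array([-0.   ,  0.213,  0.977, -0.001]), 'ft_force': array([0.047, 0.054, 0.481]), 'ft_torque': array([-0.026,  0.032, -0.037]), 'finger_force': np.float64(0.0), 'grip_width': np.float64(88.081)}
scene {'camera_matrix': array([[496.38102999,   0.        , 277.29085153],
       [  0.        , 496.38102999, 214.20106009],
       [  0.        ,   0.        ,   1.        ]]), 'dist_coeffs': array([-0.04454885,  0.        ,  0.        ,  0.        ,  0.        ]), 'origin': array([1052.21510159, -285.24576804,  640.38426219]), 'orientation': array([0.79311342, 0.34351273, 0.20211065, 0.46056638])}
side {'camera_matrix': array([[545.19824738,   0.        , 279.35895862],
       [  0.        , 545.19824738, 209.32647505],
       [  0.        ,   0.        ,   1.        ]]), 'dist_coeffs': array([-0.10016594,  0.        ,  0.        ,  0.        ,  0.        ]), 'origin': array([ 253.60111884, -597.17596527,  696.56434991]), 'orientation': array([ 0.89637716,  0.38937352, -0.08826681, -0.19262718])}
```

View pics/scene0.png

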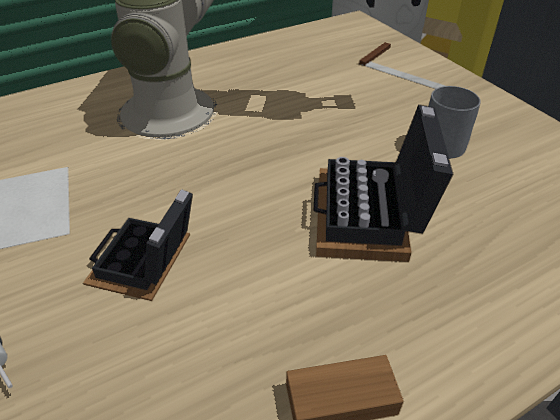

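View pics/side0.png

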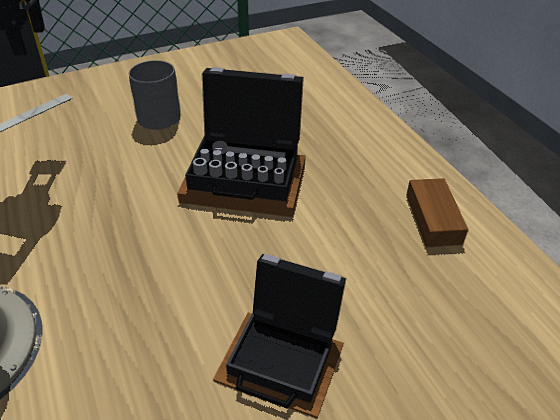

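The scene picture shows the larger case at about (365,200), its lid at (425,170), and the small case at (130,255). In the side picture they are at (245,160) and (280,360). Next I measure both from depth.

```bash
cat > m.py <<'E'
from h import *
A=[];
boxes={'scene':((300,95,460,265),(80,185,200,300)),'side':((175,60,312,220),(210,250,350,412))}
res={0:[],1:[]}
for n in boxes:
    z=np.load(f'pics/{n}0.npz');P=cloud(z['d'].astype(float),z);mx=z['p'].max(2)
    hsv=cv2.cvtColor(z['p'],cv2.COLOR_RGB2HSV)
    for i,(a,b,c,d) in enumerate(boxes[n]):
        m=np.zeros(mx.shape,bool);m[b:d,a:c]=1
        dark=m&(mx<50)&(z['d']>0);Q=P[dark];
        wood=m&(hsv[...,1]>130)&(mx<150)&(z['d']>0)
        W=P[wood];W=W[(W[:,2]>2)&(W[:,2]<40)]
        print(n,i,len(Q),'dark med',np.median(Q,0).round(),'z pct',np.percentile(Q[:,2],[2,50,98,99.5]).round(),'wood z',np.percentile(W[:,2],[5,50,80,95]).round(1))
        res[i].append(Q)
for i in res:
    Q=np.vstack(res[i]);Q=Q[Q[:,2]>8]
    up=Q[Q[:,2]>(90 if i==0 else 65)]
    md=np.median(up,0);up=up[np.linalg.norm(up-md,axis=1)<150]
    # vertical-plane normals by RANSAC per camera
    for k,q in enumerate(res[i]):
        q=q[q[:,2]>(90 if i==0 else 65)];rng=np.random.default_rng(0);best=(0,)
        for _ in range(400):
            t=q[rng.choice(len(q),3,0)];nn=np.cross(t[1]-t[0],t[2]-t[0]);l=np.linalg.norm(nn)
            if l<500: continue
            nn/=l;inl=abs((q-t[0])@nn)<2.5
            if inl.sum()>best[0]:best=(inl.sum(),inl)
        I=q[best[1]];c=I.mean(0);nn=np.linalg.svd(I-c,full_matrices=0)[2][2]
        if nn[0]<0: nn=-nn
        h=nn[:2]/np.linalg.norm(nn[:2]);t=np.array([-h[1],h[0]])
        print('case',i,'cam',k,len(q),best[0],'c',c.round(1),'n',nn.round(3),'yaw',np.degrees(np.arctan2(h[1],h[0])).round(1),'tilt q',(np.pi/2-np.arcsin(nn[2])).round(3),'t range',np.percentile(I[:,:2]@t,[1,99]).round(),'zmax',np.percentile(I[:,2],99.5).round())
E
python3 m.py
```

```text
scene 0 8102 dark med [578. 205.  60.] z pct [ 29.  60. 186. 189.] wood z [ 5.2 23.5 25.1 26.1]
scene 1 4348 dark med [ 459. -214.   23.] z pct [  8.  23. 118. 122.] wood z [ 3.3  6.9 20.8 22.4]
side 0 11320 dark med [564. 232.  66.] z pct [  8.  66. 185. 187.] wood z [ 4.3 21.5 23.7 25.1]
side 1 11484 dark med [ 457. -195.   23.] z pct [  4.  23. 121. 122.] wood z [ 3.1  5.3 10.6 21.2]
case 0 cam 0 2248 931 c [666.1 205.  140. ] n [ 0.829 -0.559  0.004] yaw -34.0 tilt q 1.567 t range [523. 562.] zmax 187.0
case 0 cam 1 4374 2809 c [593.5 268.4 131.7] n [ 0.556  0.819 -0.145] yaw 55.8 tilt q 1.716 t range [-429. -252.] zmax 183.0
case 1 cam 0 980 673 c [ 499.5 -160.7   93.8] n [ 0.697  0.679 -0.23 ] yaw 44.3 tilt q 1.803 t range [-518. -397.] zmax 120.0
case 1 cam 1 2623 1730 c [ 489.8 -159.4   86.1] n [ 0.689  0.684 -0.24 ] yaw 44.8 tilt q 1.813 t range [-514. -401.] zmax 119.0
```

```bash
cat > m2.py <<'E'
from h import *
y=np.radians(55.8);ex=np.array([np.cos(y),np.sin(y)]);ey=np.array([-ex[1],ex[0]])
for n in('scene','side'):
    z=np.load(f'pics/{n}0.npz');P=cloud(z['d'].astype(float),z);mx=z['p'].max(2);ok=z['d']>0
    def rng(m,l):
        Q=P[m&ok];a=Q[:,:2]@ex;b=Q[:,:2]@ey;print(n,l,len(Q),'x',np.percentile(a,[1,5,50,95,99]).round(),'y',np.percentile(b,[1,5,50,95,99]).round(),'z',np.percentile(Q[:,2],[5,50,95,99]).round())
    near=np.hypot(P[...,0]-575,P[...,1]-220)<190
    rng(near&(mx<50)&(abs(P[...,2]-58)<4),'rim')
    rng(near&(mx<50)&(P[...,2]>120),'lid')
    rng(near&(mx<50)&(P[...,2]>30)&(P[...,2]<52),'shell')
    rng(near&(mx>90)&(P[...,2]>165),'clasps')
    bx={'scene':(440,95,480,150),'side':(132,70,180,130)}[n]
    m=np.zeros(mx.shape,bool);m[bx[1]:bx[3],bx[0]:bx[2]]=1
    m&=(P[...,2]>20)&(np.ptp(z['p'].astype(int),axis=2)<25)
    rng(m,'cup');print(np.median(P[m&ok],0).round())
E
python3 m2.py
```

```text
scene rim 1124 x [388. 392. 514. 543. 544.] y [-437. -436. -354. -249. -247.] z [55. 60. 62. 62.]
scene lid 1413 x [529. 533. 546. 561. 566.] y [-438. -437. -429. -248. -247.] z [122. 150. 188. 189.]
scene shell 3148 x [367. 380. 457. 510. 513.] y [-437. -436. -372. -260. -250.] z [35. 49. 51. 52.]
scene clasps 242 x [537. 541. 552. 565. 568.] y [-436. -421. -401. -260. -245.] z [184. 193. 195. 195.]
scene cup 1868 x [562. 613. 656. 691. 695.] y [-368. -148. -139.  -49.  -47.] z [ 35.  90. 122. 185.]
[480. 468.  90.]
side rim 1498 x [385. 387. 515. 545. 547.] y [-437. -434. -344. -251. -249.] z [55. 59. 62. 62.]
side lid 2984 x [530. 535. 556. 562. 565.] y [-437. -429. -341. -252. -250.] z [123. 152. 186. 187.]
side shell 2466 x [363. 366. 408. 513. 515.] y [-437. -431. -352. -258. -250.] z [33. 48. 51. 52.]
side clasps 108 x [535. 536. 548. 559. 563.] y [-438. -422. -286. -248. -247.] z [174. 191. 193. 194.]
side cup 2206 x [594. 595. 608. 692. 696.] y [-149. -147. -110.  -59.  -51.] z [ 27.  79. 116. 120.]
[438. 440.  79.]
```

The measurements agree with the given sizes:

| Quantity | Value |
|---|---|
| Larger case yaw | 55.8° |
| Hinge, along the case's x axis | x'≈514 |
| Case centre, along the case's y axis | y'≈-342 |
| Rim height | z≈59 |
| Lid angle | q≈1.72 |
| Upper rear edge of the lid | x'≈565 |

I'll push from behind with closed fingers, with tool x along -x'.

Request:
{"fn": "apply_moves", "kwargs": {"targets": [[0, 0, 0, -0.14], [0, 0, 0, -0.14], [0, 0, 0, -0.14], [0, 0, 0, -0.14], [0, 0, 0, -0.14], [0, 0, 0, -0.14], [0, 0, 0, -0.14], [0, 0, 0, -0.14], [0, 0, 0, -0.14], [0, 0, 0, -0.14], [0, 0, 0, 0]], "gripper": 0}}

```text
time: 1.2
eef_pos: [218.7, 477.2, 260.5]
ee_rot: [-0.0, -0.467, 0.884, -0.0]
ft_force: [0.4, 0.1, -0.5]
grip_width: 2.4
finger_force: 0.0
```

Request:
{"fn": "apply_moves", "kwargs": {"targets": [[-10, -33, 0, 0], [-10, -33, 0, 0], [-10, -33, 0, 0], [-10, -33, 0, 0], [-10, -33, 0, 0], [-10, -33, 0, 0], [-10, -33, 0, 0], [-7, -33, 0, 0], [0, -33, 0, 0], [0, -33, 0, 0], [0, -33, 0, 0], [0, -33, 0, 0]]}}

```text
time: 2.4
eef_pos: [589.9, 316.1, 260.4]
ee_rot: [-0.0, -0.464, 0.886, 0.0]
ft_force: [-0.8, 0.2, 0.2]
grip_width: 0.3
finger_force: 0.0
```

```bash
cat > s.py <<'E'
from h import *
y=np.radians(55.8);ex=np.array([np.cos(y),np.sin(y)]);ey=np.array([-ex[1],ex[0]])
s=readout.read_state();p=np.array(s['eef_pos']);print(s['time'],"x' y' z",(p[:2]@ex).round(1),(p[:2]@ey).round(1),p[2].round(1),'rot',np.round(s['ee_rot'],3),'F',np.round(s['ft_force'],1),s['grip_width'],np.round(s['joints'],2))
E
python3 s.py
```

```text
2.4 x' y' z 593.0 -310.3 260.4 rot [-0.    -0.464  0.886  0.   ] F [-0.8  0.2  0.2] 0.2545474539439926 [ 0.32  0.65  0.99  0.    1.51 -2.22]
```

Request:
{"fn": "apply_moves", "kwargs": {"targets": [[0, 0, 18, 0], [0, 0, 20, 0], [0, 0, 20, 0], [0, 0, 18, 0], [0, 0, 12, 0], [0, 0, 0, 0], [0, 0, 0, 0]]}}

```text
time: 3.1
eef_pos: [589.2, 317.1, 173.4]
ee_rot: [0.0, -0.466, 0.885, -0.0]
ft_force: [-0.2, 0.1, 0.6]
grip_width: 0.5
finger_force: 0.0
```

```bash
python3 s.py; python3 -c "
from h import *
snap('scene','scene1')"
```

```text
3.1 x' y' z 593.4 -309.1 173.4 rot [ 0.    -0.466  0.885 -0.   ] F [-0.2  0.1  0.6] 0.4824570841227549 [ 0.32  0.7   1.12 -0.    1.32 -2.22]
```

View pics/scene1.png

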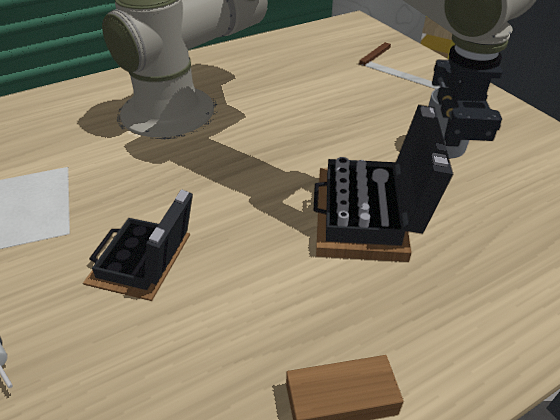

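The gripper, at about (470,110), stands clear behind the lid, at about (428,165). Next I push the lid over in a slow arc.

Request:
{"fn": "apply_moves", "kwargs": {"targets": [[10, 0, -2, 0], [10, 0, -2, 0], [10, 0, -2, 0], [10, 0, -2, 0], [9, 0, -2, 0], [9, 0, -2, 0], [10.5, 0, 0, 0], [10.5, 0, 0, 0], [10, 0, 2, 0], [10, 0, 2, 0], [0, 0, 0, 0]]}}

```text
time: 4.25
eef_pos: [532.4, 234.4, 180.7]
ee_rot: [-0.001, -0.466, 0.885, -0.0]
ft_force: [-0.2, 0.2, 0.2]
grip_width: 0.2
finger_force: 0.0
```

```bash
python3 s.py; python3 -c "
from h import *
snap('scene','scene2')"
```

```text
4.25 x' y' z 493.1 -308.6 180.7 rot [-0.001 -0.466  0.885 -0.   ] F [-0.2  0.2  0.2] 0.1927982358512298 [ 0.21  0.51  1.43 -0.    1.21 -2.33]
```

View pics/scene2.png

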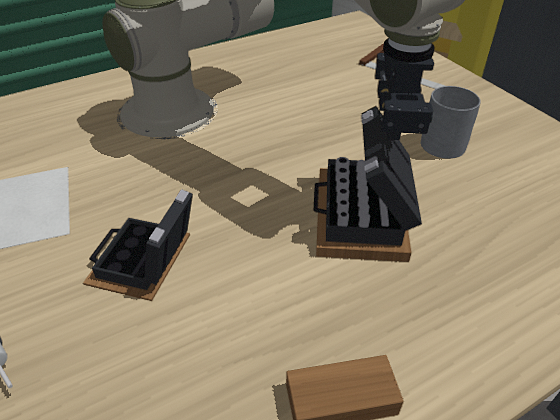

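The lid, at about (395,185), is tilted forward with the gripper behind it at (405,115), as planned. I continue the arc.

Request:
{"fn": "apply_moves", "kwargs": {"targets": [[9.7, 0, 4, 0], [9.7, 0, 4, 0], [8.7, 0, 5.7, 0], [8.7, 0, 5.7, 0], [7.5, 0, 7.3, 0], [7.5, 0, 7.3, 0], [5.8, 0, 8.6, 0], [5.8, 0, 8.6, 0], [4, 0, 7, 0], [4, 0, 6, 0], [0, 0, 0, 0]]}}

```text
time: 5.4
eef_pos: [492.1, 176.0, 115.6]
ee_rot: [-0.001, -0.466, 0.885, 0.0]
ft_force: [0.1, 0.4, 0.6]
grip_width: 0.5
finger_force: 0.0
```

```bash
python3 s.py
```

```text
5.4 x' y' z 422.1 -308.1 115.6 rot [-0.001 -0.466  0.885  0.   ] F [0.1 0.4 0.6] 0.4839183918657174 [ 0.12  0.47  1.68 -0.    0.99 -2.42]
```

Tip is at z≈94 and the lid shuts at about 89. I press on in small steps and watch the force.

Request:
{"fn": "apply_moves", "kwargs": {"targets": [[0, 0, 2, 0], [0, 0, 2, 0], [0, 0, 1, 0], [0, 0, 0, 0], [0, 0, 0, 0]]}}

```text
time: 5.9
eef_pos: [492.7, 176.5, 111.5]
ee_rot: [0.0, -0.466, 0.885, 0.0]
ft_force: [-0.4, 0.3, -0.1]
grip_width: 0.4
finger_force: 0.0
```

```bash
python3 s.py
```

```text
5.9 x' y' z 422.9 -308.3 111.5 rot [ 0.    -0.466  0.885  0.   ] F [-0.4  0.3 -0.1] 0.428082167890553 [ 0.12  0.48  1.68  0.    0.98 -2.42]
```

Request:
{"fn": "apply_moves", "kwargs": {"targets": [[0, 0, 1, 0], [0, 0, 1, 0], [0, 0, 0, 0]]}}

```text
time: 6.2
eef_pos: [492.8, 176.5, 111.0]
ee_rot: [0.0, -0.466, 0.885, -0.0]
ft_force: [-5.8, -1.6, 15.7]
grip_width: 0.6
finger_force: 7.9
```

```bash
python3 s.py; python3 -c "
from h import *
snap('scene','scene3')"
```

```text
6.2 x' y' z 423.0 -308.4 111.0 rot [ 0.    -0.466  0.885 -0.   ] F [-5.8 -1.6 15.7] 0.5906626449077298 [ 0.12  0.48  1.68 -0.    0.98 -2.42]
```

View pics/scene3.png

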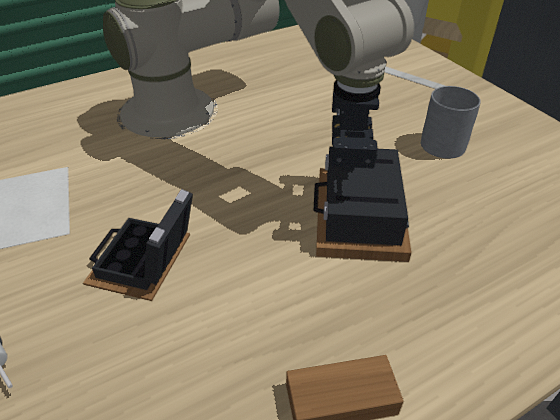

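The lid at (365,190) looks shut: 16 N of resistance at z=89, the expected closed height. I retract straight up and check.

Request:
{"fn": "apply_moves", "kwargs": {"targets": [[0, 0, -3, 0], [0, 0, -10, 0], [0, 0, -25, 0], [0, 0, -30, 0], [0, 0, -30, 0], [0, 0, -20, 0], [0, 0, 0, 0], [0, 0, 0, 0]]}}

```text
time: 7.05
eef_pos: [492.5, 176.4, 227.2]
ee_rot: [-0.0, -0.466, 0.885, 0.0]
ft_force: [-0.1, -0.8, -1.1]
grip_width: 0.4
finger_force: 0.0
```

```bash
python3 - <<'E'
from h import *
y=np.radians(55.8);ex=np.array([np.cos(y),np.sin(y)]);ey=np.array([-ex[1],ex[0]])
for n in('scene','side'):
    p,d,c=snap(n,n+'4');P=cloud(d.astype(float),c);a=P[...,:2]@ex;b=P[...,:2]@ey
    m=(d>0)&(p.max(2)<60)&(b>-430)&(b<-255)&(P[...,2]<130)&(P[...,2]>80)
    for lo,hi in((388,405),(440,460),(495,512)):
        z=P[m&(a>lo)&(a<hi)][:,2];print(n,lo,len(z),np.percentile(z,[25,50,75]).round(1) if len(z) else '')
    m=(d>0)&(np.hypot(P[...,0]-480,P[...,1]+180)<120)&(P[...,2]>20);print('small top z',np.percentile(P[m][:,2],99).round())
E
python3 s.py
```

```text
scene 388 606 [89.1 89.8 90.5]
scene 440 731 [89.2 89.9 90.5]
scene 495 618 [89.2 89.9 90.6]
small top z 128.0
side 388 674 [87.3 88.3 89.1]
side 440 591 [87.8 88.5 89.3]
side 495 438 [87.8 88.5 89.2]
small top z 126.0
7.15 x' y' z 422.5 -308.0 226.3 rot [-0.001 -0.466  0.885  0.   ] F [-0.4 -0.7 -0.7] 0.15930828126394653 [ 0.12  0.34  1.56 -0.    1.25 -2.42]
```

View pics/side4.png

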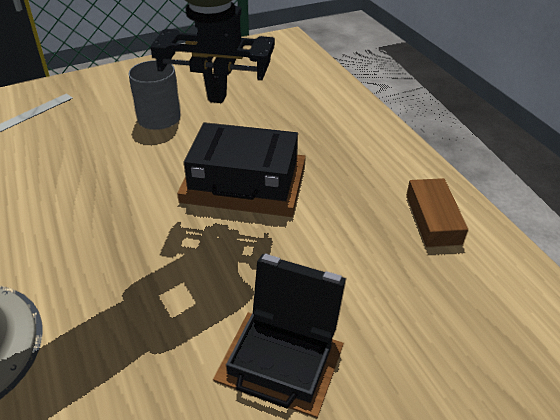

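The larger case at (242,160) is shut and its lid is level to within 1 mm. The small case at (285,330) is still open, and the gripper is clear of everything.

```bash
python3 -c "
from plant import robot
print(robot.close_job())"
```

```text
the job is handed in; nothing more can be done
None
```

The larger case is closed: its lid measures level to within 1 mm at its shut height. The smaller case is still open, the arm is clear of everything, and the job was handed in at about 7 s; the hand-in call gave no verdict.

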